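Pack the full screw carton

ROBOT

A 6-joint arm with a two-finger parallel gripper is mounted at the origin on a cart in front of the work surface, level with it; the furniture and walls round the work are solid. World frame = base frame: x ahead of the robot, y to its left, z up, the work surface at z = 0. Lengths are in m, angles in rad, forces in N, time in s.
With the tool pointing down it reaches from about 0.375 to 0.75 m from the base axis. Payload 9 kg.
Tool frame: the origin (TCP) lies at the very end of the fingers, on their centre line; the grasp point (between the pads) lies 19 mm behind it; z points along the fingers, y is the line along which they close (so a half turn about z gives the same grasp; the last joint's range is limited). The gripper opens to 85 mm and grips with 20 to 120 N. Pads are 22 mm wide; open, the fingers measure 114 mm over their backs; the gripper's body (76 mm by 85 mm) begins 54 mm behind the grasp point. The pads swing forward as they close: fully open they stand 13 mm farther back than shut.
Start: joints at [1.059, 0.104, 0.097, 1.564, 0, 1.353], TCP at [0.174, 0.574, 0.231] pointing down, gripper open.
Joint ranges: [-2.99, 2.99], [-0.84, 1.86], [-1.1, 1.16], [-1.84, 2.11], [-1.51, 1.56], [-3.14, 3.14]. Speed limits (rad/s): [2.22, 2.22, 2.57, 3.14, 3.14, 3.14].

INTERFACE

Orientations are given as [roll, pitch, yaw] about the fixed x, y, z axes, in that order (R = Rz(yaw) Ry(pitch) Rx(roll)).
In Python, from bench import state, snapshot, camera_info, ticket gives the robot as it stands.
- The arm moves only by the tool jog_arm, never from a script. Its argument "rows" is one flat list of numbers, 7 for each row, row after row: the turn, a rotation vector about the tool's x, y, z in units of 45 degrees (1.0 is 45 degrees), then the shift along the tool's x, y, z in units of 25 mm (1.0 is 25 mm), then the opening, from 0 (shut) to 1 (fully open). In form: [rx, ry, rz, tx, ty, tz, jaw, rx, ry, rz, tx, ty, tz, jaw, ...]. A call has 1 to 12 rows; each row shifts and turns the commanded pose from where the row before left it, along the tool's axes as they then stand; what a row does not reach is not made up. A row lasts 1/8 s, in which the tool goes at most 62.5 mm and 10.7 degrees, less where a joint would pass 70% of its speed; a pose out of reach is approached as far as the arm can. A call with a number of a shift or a turn outside -1 to 1 is refused whole. A call with a gripper value outside its range is refused whole. The fingers move at their own pace and stop on an object; the grip force is fixed at half the most. Time passes only in rows, so rows that do not move let the fingers close. It gives the time, the measured TCP pose, the force, the opening and the grip force at its end, in the units of the state.
- state(): the state, without advancing time (a new reading comes with each control period).
- snapshot(name): name is "side" or "top"; returns (picture, depth): 420x560x3 uint8, red, green, blue; 420x560 float32, m along the optical axis (not along the pixel's ray), 0 where there is no reading.
- camera_info(name): a dict with "intrinsics" (3x3 intrinsics, pixels), "distortion" ([k1, k2, p1, p2, k3] as OpenCV has them; the pictures are not rectified), "rvec" (rotation vector, rad) and "tvec" (3), from world to camera coordinates, as OpenCV has them. Camera axes: x right, y down, z forward; pixel columns grow to the right and rows downward; lengths in m; the calibration is good to about 2 mm. A picture is of the moment at which its call begins. camera_info takes no time and is no camera call.
- ticket.hand_in(): hands the job in; it is judged then, once.
The state is a dict: "time": time; "joints": joint angles; "qd": joint speeds; "effort": joint torques, N m; "tool_pos": TCP position; "tcp_rot": TCP orientation; "contact_force": force on the tool from outside, world axes, zero at the start; "wrist_torque": the same for the moment, N m; "opening": opening from 0.0 (shut) to 1.0 (fully open); "grasp_force": force on a finger pad.
Only numpy, scipy, OpenCV 4.12 (cv2) and the standard library are available. Lean on these libraries where they do the work, as an engineer would, in place of code of your own. Each camera call takes 0.05 s, during which the arm holds its last target. There are 200 camera calls.

TASK

One of the four identical closed screw cartons in the stock tray is still full, the other three are nearly used up; only lifting them tells which. Pack the full one in the tool box, seated flat on the floor of the empty carton-sized bay that is framed with battens, and shut the tool box lid; leave the three light cartons standing in the tray and do not disturb the glue bottle, spray can or tape measure near by.

Things in the scene. Friction and masses are not known exactly. Their poses are not given: they have to be found in the camera images.
- tool_box: grey steel tool box, fixed, lid open. Body 150 (x) by 310 (y) mm with 2 mm walls, rim 105 mm high; origin at the centre of the underside, front at its -x, y along its length, lid hinge along y at x = +79, z = 108 mm
- bay (a point): centre of the floor of the carton bay in the tool box, at (-22, -5, 26) mm in its frame and with its axes. A plywood false floor, 26 mm over the bench, fills the tool box; pine battens 16 mm high and 8 mm thick on it frame the bay, free inside 56 (x) by 66 (y) mm. The other compartments hold a chisel (at the back), a roll of tape (+y) and a pine offcut 38 mm high (-y, 38 mm from the bay), fixed
- tool_box_lid (a joint): lid of the tool box, rad: 0 shut, 1.66 open against its stop. It starts nearly upright, held by a little hinge friction; pushed from behind near its free edge, towards the tool box's front, it tips over and falls shut by its own weight once below about 1.1 rad
- lid_edge (a point): middle of the lid's free edge, on its outer face; open, about 265 mm above the bench. The lid is a shell 156 mm from hinge to free edge, 316 mm long, 19 mm deep, hollow side inward; open, its outer face looks backwards. A handle 118 mm long stands 40 mm out from the middle of that face, at about 170 to 195 mm above the bench
- tray: shallow grey steel stock tray, fixed, 226 by 226 mm outside, walls 4 mm thick and 20 mm high (rolled rim to 23 mm), floor 4 mm thick; origin at the centre of its underside. The four cartons stand in it, one near the middle of each quarter, turned up to 0.4 rad from the tray
- carton_1: closed cardboard carton, x 46, y 56, z 56 mm, with a paper seal over its top and a blank label on its -x side; origin at the centre of its underside, z up. The four look alike. A nearly empty carton weighs 0.17 to 0.25 kg with what is in it, the full one 0.52 to 0.70 kg; the contents may shift a few mm inside. Any carton may be the full one
- carton_2: closed cardboard carton, x 46, y 56, z 56 mm, with a paper seal over its top and a blank label on its -x side; origin at the centre of its underside, z up. The four look alike. A nearly empty carton weighs 0.17 to 0.25 kg with what is in it, the full one 0.52 to 0.70 kg; the contents may shift a few mm inside. Any carton may be the full one
- carton_3: closed cardboard carton, x 46, y 56, z 56 mm, with a paper seal over its top and a blank label on its -x side; origin at the centre of its underside, z up. The four look alike. A nearly empty carton weighs 0.17 to 0.25 kg with what is in it, the full one 0.52 to 0.70 kg; the contents may shift a few mm inside. Any carton may be the full one
- carton_4: closed cardboard carton, x 46, y 56, z 56 mm, with a paper seal over its top and a blank label on its -x side; origin at the centre of its underside, z up. The four look alike. A nearly empty carton weighs 0.17 to 0.25 kg with what is in it, the full one 0.52 to 0.70 kg; the contents may shift a few mm inside. Any carton may be the full one
- wood_glue: glue bottle, diameter 60, height 190 mm, standing; origin at the centre of its underside. Leave alone
- spray_can: spray can, diameter 52, height 161 mm, standing; origin at the centre of its underside. Leave alone
- tape_measure: tape measure, 38 (x) by 87 (y) by 66 mm high; origin at the centre of its underside. Leave alone

How it is judged:
At the end, for the whole second after the job is handed in: Lid shut (within 0.04 rad); one carton upright and flat on the floor of the bay (within 6 mm in height, 15 mm of its centre, 0.12 rad), pressing on it with over 3.8 N, as only the full one does; the other three upright on the tray's floor, inside its rim; all at rest (value of joint tool_box_lid below 0.04 rad and velocity of joint tool_box_lid between -0.1 and 0.1 rad/s and (((z of carton_1 in the frame of bay between -0.006 and 0.006 m and horizontal distance between carton_1 and bay below 0.015 m and angle between carton_1's own z axis and vertical below 0.12 rad and linear speed of carton_1 below 0.03 m/s and contact force between carton_1 and tool_box above 3.8 N) and (z of carton_2 in the frame of tray below 0.011 m and x of carton_2 in the frame of tray between -0.1 and 0.1 m and y of carton_2 in the frame of tray between -0.1 and 0.1 m and angle between carton_2's own z axis and vertical below 0.12 rad and linear speed of carton_2 below 0.03 m/s) and (z of carton_3 in the frame of tray below 0.011 m and x of carton_3 in the frame of tray between -0.1 and 0.1 m and y of carton_3 in the frame of tray between -0.1 and 0.1 m and angle between carton_3's own z axis and vertical below 0.12 rad and linear speed of carton_3 below 0.03 m/s) and (z of carton_4 in the frame of tray below 0.011 m and x of carton_4 in the frame of tray between -0.1 and 0.1 m and y of carton_4 in the frame of tray between -0.1 and 0.1 m and angle between carton_4's own z axis and vertical below 0.12 rad and linear speed of carton_4 below 0.03 m/s)) or ((z of carton_2 in the frame of bay between -0.006 and 0.006 m and horizontal distance between carton_2 and bay below 0.015 m and angle between carton_2's own z axis and vertical below 0.12 rad and linear speed of carton_2 below 0.03 m/s and contact force between carton_2 and tool_box above 3.8 N) and (z of carton_1 in the frame of tray below 0.011 m and x of carton_1 in the frame of tray between -0.1 and 0.1 m and y of carton_1 in the frame of tray between -0.1 and 0.1 m and angle between carton_1's own z axis and vertical below 0.12 rad and linear speed of carton_1 below 0.03 m/s) and (z of carton_3 in the frame of tray below 0.011 m and x of carton_3 in the frame of tray between -0.1 and 0.1 m and y of carton_3 in the frame of tray between -0.1 and 0.1 m and angle between carton_3's own z axis and vertical below 0.12 rad and linear speed of carton_3 below 0.03 m/s) and (z of carton_4 in the frame of tray below 0.011 m and x of carton_4 in the frame of tray between -0.1 and 0.1 m and y of carton_4 in the frame of tray between -0.1 and 0.1 m and angle between carton_4's own z axis and vertical below 0.12 rad and linear speed of carton_4 below 0.03 m/s)) or ((z of carton_3 in the frame of bay between -0.006 and 0.006 m and horizontal distance between carton_3 and bay below 0.015 m and angle between carton_3's own z axis and vertical below 0.12 rad and linear speed of carton_3 below 0.03 m/s and contact force between carton_3 and tool_box above 3.8 N) and (z of carton_1 in the frame of tray below 0.011 m and x of carton_1 in the frame of tray between -0.1 and 0.1 m and y of carton_1 in the frame of tray between -0.1 and 0.1 m and angle between carton_1's own z axis and vertical below 0.12 rad and linear speed of carton_1 below 0.03 m/s) and (z of carton_2 in the frame of tray below 0.011 m and x of carton_2 in the frame of tray between -0.1 and 0.1 m and y of carton_2 in the frame of tray between -0.1 and 0.1 m and angle between carton_2's own z axis and vertical below 0.12 rad and linear speed of carton_2 below 0.03 m/s) and (z of carton_4 in the frame of tray below 0.011 m and x of carton_4 in the frame of tray between -0.1 and 0.1 m and y of carton_4 in the frame of tray between -0.1 and 0.1 m and angle between carton_4's own z axis and vertical below 0.12 rad and linear speed of carton_4 below 0.03 m/s)) or ((z of carton_4 in the frame of bay between -0.006 and 0.006 m and horizontal distance between carton_4 and bay below 0.015 m and angle between carton_4's own z axis and vertical below 0.12 rad and linear speed of carton_4 below 0.03 m/s and contact force between carton_4 and tool_box above 3.8 N) and (z of carton_1 in the frame of tray below 0.011 m and x of carton_1 in the frame of tray between -0.1 and 0.1 m and y of carton_1 in the frame of tray between -0.1 and 0.1 m and angle between carton_1's own z axis and vertical below 0.12 rad and linear speed of carton_1 below 0.03 m/s) and (z of carton_2 in the frame of tray below 0.011 m and x of carton_2 in the frame of tray between -0.1 and 0.1 m and y of carton_2 in the frame of tray between -0.1 and 0.1 m and angle between carton_2's own z axis and vertical below 0.12 rad and linear speed of carton_2 below 0.03 m/s) and (z of carton_3 in the frame of tray below 0.011 m and x of carton_3 in the frame of tray between -0.1 and 0.1 m and y of carton_3 in the frame of tray between -0.1 and 0.1 m and angle between carton_3's own z axis and vertical below 0.12 rad and linear speed of carton_3 below 0.03 m/s)))); the robot touches nothing.
It fails at once if the glue bottle is moved more than 30 mm or knocked over (distance of wood_glue from where it was at the start of the episode above 0.03 m or angle between wood_glue's own z axis and vertical above 0.4 rad).
It fails at once if the spray can is moved more than 30 mm or knocked over (distance of spray_can from where it was at the start of the episode above 0.03 m or angle between spray_can's own z axis and vertical above 0.4 rad).
It fails at once if the tape measure is moved more than 30 mm or knocked over (distance of tape_measure from where it was at the start of the episode above 0.03 m or angle between tape_measure's own z axis and vertical above 0.4 rad).
It also fails if it takes over 72 s, if anything falls off the work surface, if the arm or the gripper's body presses on something with over 40 N, if the wrist force passes 120 N, or if a joint passes its speed limit or range.

## Working session

There is one attempt and no reset: what is moved stays moved. The work goes in short steps, Python scripts to look and compute and a tool call to move; the robot and the scene stay as the last step left them, time stands still between calls to the robot, and variables do not carry over. Pictures are saved under pics/ and viewed, at most 10 in all, crops included, and the job is handed in when it is done.

Besides the shell and the picture viewer there is one more tool, called as a command line: name --argument value ..., lists and objects as JSON in quotes. jog_arm: Moves the arm, as the interface text tells. Its arguments: {"type":"object","properties":{"rows":{"type":"array"}},"required":["rows"]}

```bash
mkdir -p pics; ls
cat > h.py <<'E'
import numpy as np, cv2
from bench import state, snapshot, camera_info
def cloud(name):
    pic,d=snapshot(name); c=camera_info(name)
    K=np.array(c["intrinsics"],float); D=np.array(c["distortion"],float)
    R=cv2.Rodrigues(np.array(c["rvec"],float))[0]; t=np.array(c["tvec"],float).ravel()
    h,w=d.shape; u,v=np.meshgrid(np.arange(w),np.arange(h))
    n=cv2.undistortPoints(np.stack([u,v],-1).reshape(-1,1,2).astype(np.float64),K,D).reshape(h,w,2)
    P=np.dstack([n*d[...,None],d]); W=(P-t)@R
    W[d==0]=np.nan
    return pic,W
def save(p,name): cv2.imwrite("pics/"+name,cv2.cvtColor(p,cv2.COLOR_RGB2BGR))
E
python3 - <<'E'
from h import *
s=state();print(s)
for n in("top","side"):
    p,W=cloud(n); save(p,n+"0.png"); np.savez(n+"0.npz",p=p,W=W)
    c=camera_info(n);R=cv2.Rodrigues(np.array(c["rvec"],float))[0];print(n,-R.T@np.array(c["tvec"]).ravel())
E
```

```text
pics
{'time': 0.0, 'joints': array([ 1.05931611e+00,  1.04705114e-01,  9.64630630e-02,  1.56391004e+00,
       -5.76501900e-06,  1.35313735e+00]), 'qd': array([-0.0009209 ,  0.00179866, -0.00226471, -0.00036358, -0.00036515,
        0.00050077]), 'effort': array([ 3.03942128e-03, -5.56930733e+01,  5.03648508e+01,  1.68882357e-02,
       -1.21100834e-04,  1.39354657e-05]), 'tool_pos': array([0.17356558, 0.57399208, 0.23051551]), 'tcp_rot': array([-3.14026763e+00, -2.87141112e-04,  2.84777124e+00]), 'contact_force': array([ 0.36886292, -1.05291764,  0.41620848]), 'wrist_torque': array([-0.01470972,  0.05656782,  0.03457843]), 'grasp_force': 0.0, 'opening': 1.0026996126741177}
top [0.37307966 0.17471139 1.09264825]
side [0.4220214  0.89321919 0.74392341]
```

View pics/top0.png

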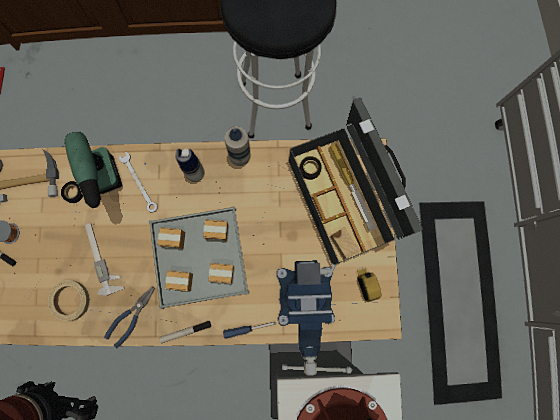

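View pics/side0.png

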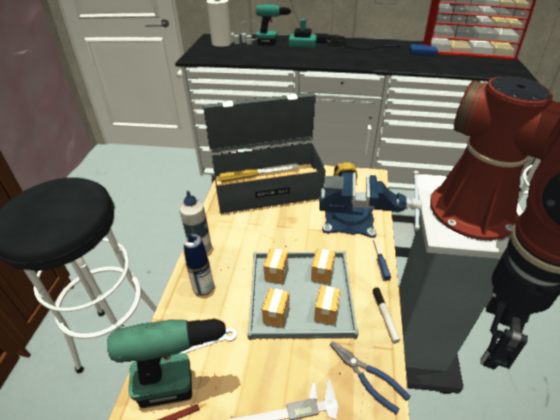

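The top view shows the tray at about (200,257), with cartons near (171,238), (215,230), (178,281) and (221,273). The tool box is near (340,195), its lid to the right (-y), and the vise is at (305,295). The glue bottle and spray can are at (188,165) and (237,147), and the tape measure at (370,285).

Run:
```python
from h import *
z=np.load("top0.npz");p,W=z["p"],z["W"];s=np.load("side0.npz")
Z=W[...,2]
def comps(m,amin):
    n,l,st,c=cv2.connectedComponentsWithStats(m.astype(np.uint8))
    return [l==i for i in range(1,n) if st[i,4]>=amin]
reg=np.zeros(Z.shape,bool);reg[205:310,150:252]=1
for m in comps((Z>.052)&(Z<.068)&reg,80):
    P=W[m];r=cv2.minAreaRect((P[:,:2]*1000).astype(np.float32));v,u=np.nonzero(m)
    print("carton",np.round(r[0]),np.round(r[1],1),round(r[2],1),"z",np.median(P[:,2]).round(4),u.mean().round(),v.mean().round())
m=(Z>.012)&(Z<.03)&reg;P=W[m];r=cv2.minAreaRect((P[:,:2]*1000).astype(np.float32));print("tray",r)
# tool box
reg[:]=0;reg[90:270,280:425]=1
m=(Z>.1)&(Z<.111)&reg
P=W[m];print("rim",m.sum());r=cv2.minAreaRect((P[:,:2]*1000).astype(np.float32));print(r)
m=(Z>.018)&(Z<.034)&reg;print("floor z",np.median(Z[m]),m.sum())
m=(Z>.2)&reg;P=W[m];print("lidhi",m.sum(),P.min(0),P.max(0));r=cv2.minAreaRect((P[:,:2]*1000).astype(np.float32));print(r)
for nm,(a,b,c,d) in dict(glue=(150,182,175,205),spray=(125,165,222,252),tape=(265,302,355,385),vise=(255,380,272,345)).items():
    P=W[a:b,c:d].reshape(-1,3);P=P[P[:,2]>.03];print(nm,P.min(0).round(3),P.max(0).round(3),P[P[:,2]>P[:,2].max()-.02].mean(0).round(3))
# bigger pic crops
cv2.imwrite("pics/crop.png",cv2.resize(cv2.cvtColor(p[85:305,260:430],cv2.COLOR_RGB2BGR),None,fx=2.7,fy=2.7,interpolation=cv2.INTER_CUBIC))
```

```text
carton [531. 306.] [57.8 46.2] 84.1 z 0.0591 215.0 229.0
carton [513. 422.] [55.5 46.3] 83.4 z 0.0594 169.0 237.0
carton [420. 293.] [57.4 46.5] 82.8 z 0.0591 221.0 273.0
carton [405. 401.] [56.6 46.7] 83.9 z 0.0594 177.0 280.0
tray ((464.5745849609375, 364.623046875), (233.97508239746094, 249.3707733154297), 8.712284088134766)
rim 956
((610.8713989257812, -21.786590576171875), (313.1938171386719, 176.6610107421875), 20.245718002319336)
floor z 0.025185380218069386 3692
lidhi 1495 [ 0.48074878 -0.14965692  0.20006874] [ 0.78352317 -0.01866492  0.27136757]
((632.1351318359375, -79.29413604736328), (319.30169677734375, 34.58079147338867), 20.19756317138672)
glue [0.67  0.342 0.03 ] [0.713 0.392 0.165] [0.691 0.368 0.156]
spray [0.712 0.214 0.03 ] [0.772 0.272 0.194] [0.742 0.245 0.182]
tape [ 0.34  -0.107  0.03 ] [ 0.413 -0.057  0.068] [ 0.378 -0.08   0.061]
vise [ 0.172 -0.021  0.03 ] [0.459 0.147 0.127] [0.354 0.081 0.12 ]
```

View pics/crop.png

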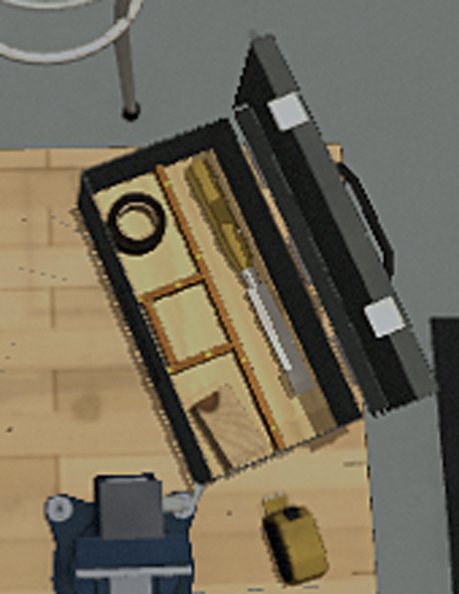

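The crop shows the framed bay centred near crop pixel (190,325), which is (330,205) in the full image. The tape roll is above it (+y of the box), the offcut is below, and the chisel lies to the right. Next I refine the bay, box and carton poses.

```bash
cat > meas.py <<'E'
from h import *
def cartons(W):
    Z=W[...,2];m=(Z>.055)&(Z<.066)&(W[...,0]>.35)&(W[...,0]<.58)&(W[...,1]>.25)&(W[...,1]<.48)
    n,l,st,c=cv2.connectedComponentsWithStats(m.astype(np.uint8),connectivity=4);o=[]
    for i in range(1,n):
        if st[i,4]<60: continue
        P=W[l==i]*1000;r=cv2.minAreaRect(P[:,:2].astype(np.float32))
        X=P[:,:2]-P[:,:2].mean(0);C=X.T@X/len(X);ang=np.degrees(.5*np.arctan2(2*C[0,1],C[0,0]-C[1,1]))%180
        o.append((P.mean(0).round(1),np.round(r[0],1),np.round(r[1],1),round(r[2],1),round(ang,1)))
    return o
E
python3 - <<'E'
from meas import *
for n in("top","side"):
    z=np.load(n+"0.npz")
    for o in cartons(z["W"]): print(n,*o)
z=np.load("top0.npz");p,W=z["p"],z["W"];Z=W[...,2]
a=np.radians(20.2);ey=np.array([np.cos(a),np.sin(a)]);ex=np.array([ey[1],-ey[0]])
L=W[...,:2]@np.stack([ex,ey],1)*1000  # box-axis coords, mm
reg=np.zeros(Z.shape,bool);reg[90:270,280:425]=1
m=reg&(Z>.098)&(Z<.108)
u=L[m]; print("rim ey range",np.percentile(u[:,1],[0,1,99,100]),"ex front",np.percentile(u[:,0],[0,2]))
f=m&(L[...,0]<np.percentile(u[:,0],2)+4); q=L[f]; k=np.polyfit(q[:,1],q[:,0],1);print("front edge slope deg",np.degrees(k[0]),len(q),q[:,0].mean(),q[:,1].min(),q[:,1].max())
c=L[205,330];print("bay guess pix",W[205,330],c)
hsv=cv2.cvtColor(p,cv2.COLOR_RGB2HSV)
bm=reg&(Z>.034)&(Z<.05)
for nm,ax in(("ex",0),("ey",1)):
    w=bm&(abs(L[...,1-ax]-c[1-ax])<(22 if ax else 26))
    h=np.histogram(L[w][:,ax]-c[ax],bins=np.arange(-60,61,4));print(nm,dict(zip(h[1][:-1].astype(int),h[0])))
m=reg&(Z>.255);print("lid edge L",L[m].min(0),L[m].max(0),Z[reg].max() if 0 else np.nanmax(Z[reg]))
E
```

```text
top [530.9 305.5  59.3] [531.1 305.7] [57.4 46.3] 85.5 83.1
top [513.  421.5  59.5] [512.9 421.7] [55.5 46.2] 83.4 87.8
top [420.3 292.4  59.2] [420.4 292.7] [57.4 46.2] 83.6 82.3
top [405.5 400.8  59.5] [405.5 401.2] [56.6 46.7] 83.9 85.1
side [530.6 308.   59.9] [531.1 305.4] [60.8 46.4] 85.0 86.4
side [420.7 294.9  59.7] [420.6 292.9] [59.7 46. ] 83.7 85.5
side [404.3 402.8  59.2] [404.3 401.4] [58.  46.9] 82.3 80.7
side [513.4 423.7  59.2] [513.2 421.9] [59.  46.3] 84.2 85.0
rim ey range [409.19751763 409.69609667 720.89888945 721.99841157] ex front [143.00876901 143.38529556]
front edge slope deg -0.10116391432298928 125 144.2827837840087 410.1094066197061 718.6758974118418
bay guess pix [0.5924734  0.0065724  0.02465571] [198.41185009 558.30159038]
ex {np.int64(-60): np.int64(0), np.int64(-56): np.int64(14), np.int64(-52): np.int64(0), np.int64(-48): np.int64(0), np.int64(-44): np.int64(0), np.int64(-40): np.int64(22), np.int64(-36): np.int64(27), np.int64(-32): np.int64(18), np.int64(-28): np.int64(0), np.int64(-24): np.int64(0), np.int64(-20): np.int64(0), np.int64(-16): np.i
[... 708 characters left out ...]
32): np.int64(5), np.int64(-28): np.int64(0), np.int64(-24): np.int64(0), np.int64(-20): np.int64(0), np.int64(-16): np.int64(0), np.int64(-12): np.int64(0), np.int64(-8): np.int64(0), np.int64(-4): np.int64(0), np.int64(0): np.int64(0), np.int64(4): np.int64(0), np.int64(8): np.int64(0), np.int64(12): np.int64(0), np.int64(16): np.int64(0), np.int64(20): np.int64(0), np.int64(24): np.int64(0), np.int64(28): np.int64(0), np.int64(32): np.int64(11), np.int64(36): np.int64(27), np.int64(40): np.int64(19), np.int64(44): np.int64(0), np.int64(48): np.int64(0), np.int64(52): np.int64(0), np.int64(56): np.int64(0)}
lid edge L [275.3984099 406.7706313] [306.22244802 725.52505058] 0.2713675714343844
```

```bash
cat > go.py <<'E'
import sys,numpy as np
from scipy.spatial.transform import Rotation as R
from bench import state
def R_(s): return R.from_euler("xyz",s["tcp_rot"])
# args: x y z(mm) yaw(deg), repeated: prints rz total, then shift units in the tool frame after the turn
s=state();p=s["tool_pos"]*1000;y=np.degrees(s["tcp_rot"][2])
print("t",round(s["time"],2),"p",p.round(1),"rpy",np.degrees(s["tcp_rot"]).round(1),"j",s["joints"].round(2),"F",s["contact_force"].round(2),"open",round(s["opening"],3),"grip",round(s["grasp_force"],1))
a=list(map(float,sys.argv[1:]))
for i in range(0,len(a),4):
    t=np.array(a[i:i+3]);Y=a[i+3];d=t-p;dy=(Y-y+180)%360-180
    T=R.from_euler("xyz",[180,0,Y],degrees=True)
    print("rz",round(-dy/45,3),"shift",(T.inv().apply(d)/25).round(2));p=t;y=Y
E
python3 go.py 405 401.3 100 175  405 401.3 30 175
```

```text
t 0.1 p [173.6 574.  230.6] rpy [-179.9   -0.   163.2] j [ 1.06  0.1   0.1   1.56 -0.    1.35] F [ 0.16  0.77 -0.37] open 1.002 grip 0.0
rz -0.263 shift [-9.82 -6.08  5.22]
rz -0.0 shift [ 0.  -0.   2.8]
```

jog_arm --rows '[0,0,-0.13,0,0,0,1,0,0,-0.13,0,0,0,1,0,0,0,-0.98,-0.61,0.52,1,0,0,0,-0.98,-0.61,0.52,1,0,0,0,-0.98,-0.61,0.52,1,0,0,0,-0.98,-0.61,0.52,1,0,0,0,-0.98,-0.61,0.52,1,0,0,0,-0.98,-0.61,0.52,1,0,0,0,-0.98,-0.61,0.52,1,0,0,0,-0.98,-0.61,0.52,1,0,0,0,-0.98,-0.61,0.52,1,0,0,0,-0.98,-0.61,0.52,1]'

```text
time: 1.6
tool_pos: [0.4046, 0.3998, 0.1005]
tcp_rot: [-3.141, -0.0, 3.052]
contact_force: [0.9, 0.0, 0.2]
opening: 0.998
grasp_force: 0.0
```

```bash
python3 go.py 405 401.3 100 175  405 401.3 30 175
```

```text
t 1.6 p [404.6 399.8 100.5] rpy [-180.    -0.   174.9] j [ 0.55  0.03 -0.22  1.32  0.    0.64] F [0.94 0.04 0.16] open 0.998 grip 0.0
rz -0.003 shift [-0.01  0.06  0.02]
rz -0.0 shift [ 0.  -0.   2.8]
```

jog_arm --rows '[0,0,0,0,0.06,0.9,1,0,0,0,0,0,0.9,1,0,0,0,0,0,0.9,1,0,0,0,0,0,0.1,1,0,0,0,0,0,0,0,0,0,0,0,0,0,0,0,0,0,0,0,0,0,0,0,0,0,0,0,0,0,0,0,0,0,0,0,0,0,0,0,0,0,0]'

```text
time: 2.85
tool_pos: [0.4052, 0.4024, 0.0328]
tcp_rot: [3.14, 0.002, 3.052]
contact_force: [0.4, -0.9, 5.2]
opening: 0.641
grasp_force: 66.4
```

jog_arm --rows '[0,0,0,0,0,-0.5,0,0,0,0,0,0,-0.8,0,0,0,0,0,0,-0.3,0,0,0,0,0,0,0,0,0,0,0,0,0,0,0]'

```text
time: 3.48
tool_pos: [0.404, 0.4018, 0.0708]
tcp_rot: [-3.141, -0.001, 3.052]
contact_force: [-0.2, -0.2, -5.4]
opening: 0.64
grasp_force: 65.2
```

```bash
python3 go.py; python3 -c "
from h import *
import numpy as np
F=[]
for i in range(8):
    s=state();F.append(s['contact_force']); snapshot('top')
    if i==0: print(s['effort'])
print(np.mean(F,0),np.std(F,0))"
```

```text
t 3.48 p [404.  401.8  70.8] rpy [-180.    -0.   174.9] j [ 0.55  0.05 -0.25  1.27  0.    0.64] F [-0.16 -0.24 -5.37] open 0.64 grip 65.2
[ 1.00551747e-04 -5.54861891e+01  5.29715395e+01 -2.70638295e-02
  3.02216744e-03  2.84135851e-06]
[ 0.05285909 -0.0202097  -5.62356871] [0.42514429 0.39831454 0.45492129]
```

That carton weighs about 5.6 N (0.57 kg), so it is the full one. Now I carry it to the bay.

```bash
python3 go.py 404 401.8 200 110.2 593 10 200 110.2
```

```text
t 3.88 p [404.2 401.9  71.1] rpy [-180.    -0.   174.9] j [ 0.55  0.05 -0.25  1.27  0.    0.64] F [-0.24  0.03 -5.37] open 0.641 grip 65.2
rz 1.437 shift [-0.   -0.01 -5.15]
rz -0.0 shift [-17.32   1.68   0.  ]
```

jog_arm --rows '[0,0,0,0,0,-0.9,0,0,0,0,0,0,-0.9,0,0,0,0.205,0,0,-0.48,0,0,0,0.205,0,0,-0.48,0,0,0,0.205,0,0,-0.48,0,0,0,0.205,0,0,-0.48,0,0,0,0.205,0,0,-0.48,0,0,0,0.205,0,0,-0.48,0,0,0,0.205,0,0,-0.48,0,0,0,0,-0.6,0.06,0,0,0,0,0,-0.8,0.08,0,0,0,0,0,-0.8,0.08,0,0]'

```text
time: 5.38
tool_pos: [0.429, 0.3506, 0.1996]
tcp_rot: [-3.141, 0.0, 1.926]
contact_force: [0.3, -0.3, -6.0]
opening: 0.645
grasp_force: 65.9
```

jog_arm --rows '[0,0,0,-0.8,0.08,0,0,0,0,0,-0.8,0.08,0,0,0,0,0,-0.8,0.08,0,0,0,0,0,-0.8,0.08,0,0,0,0,0,-0.8,0.08,0,0,0,0,0,-0.8,0.08,0,0,0,0,0,-0.8,0.08,0,0,0,0,0,-0.8,0.08,0,0,0,0,0,-0.8,0.08,0,0,0,0,0,-0.8,0.08,0,0,0,0,0,-0.8,0.08,0,0,0,0,0,-0.8,0.08,0,0]'

```text
time: 6.88
tool_pos: [0.5348, 0.1343, 0.2003]
tcp_rot: [3.142, -0.0, 1.925]
contact_force: [0.1, -0.1, -5.8]
opening: 0.643
grasp_force: 65.9
```

jog_arm --rows '[0,0,0,-0.8,0.08,0,0,0,0,0,-0.8,0.08,0,0,0,0,0,-0.8,0.08,0,0,0,0,0,-0.8,0.08,0,0,0,0,0,-0.8,0.08,0,0,0,0,0,-0.8,0.08,0,0,0,0,0,-0.7,0.07,0,0,0,0,0,0,0,0,0,0,0,0,0,0,0,0]'

```text
time: 8.0
tool_pos: [0.5947, 0.0115, 0.2003]
tcp_rot: [-3.142, -0.001, 1.925]
contact_force: [0.6, -1.3, -5.1]
opening: 0.647
grasp_force: 65.8
```

```bash
python3 go.py 593 10 110 110.2
python3 - <<'E'
from h import *
for n in("top","side"):
    p,W=cloud(n);save(p,n+"1.png");np.savez(n+"1.npz",p=p,W=W)
im=cv2.imread("pics/top1.png")[100:300,240:440];i2=cv2.imread("pics/side1.png")[60:260,170:370]
cv2.imwrite("pics/c1.png",cv2.resize(np.hstack([im,i2]),None,fx=2,fy=2,interpolation=cv2.INTER_CUBIC))
E
```

```text
t 8.0 p [594.7  11.5 200.3] rpy [-180.    -0.   110.3] j [-0.2   0.08  0.02  1.51  0.    1.02] F [ 0.56 -1.31 -5.15] open 0.647 grip 65.8
rz 0.002 shift [-0.03 -0.09  3.61]
```

View pics/c1.png

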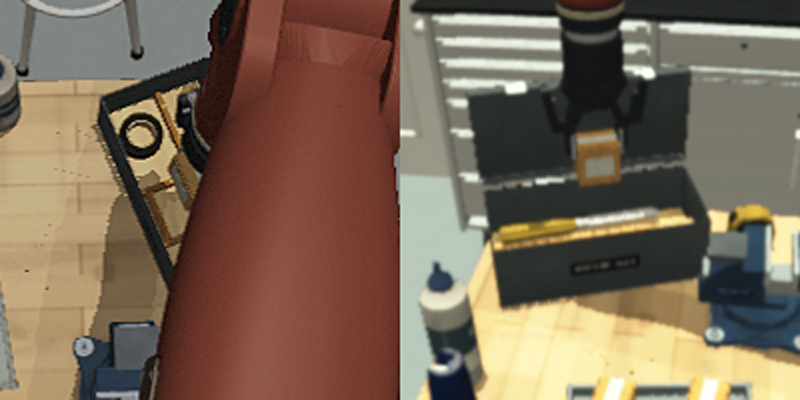

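The side view shows the carton level between the fingers over the box, at about (600,160) in the picture. The forearm hides the box from the top camera. Before lowering I check the arm's clearance to the lid and the carton's position in the grip.

```bash
python3 - <<'E'
from h import *
a=np.radians(20.2);ey=np.array([np.cos(a),np.sin(a)]);ex=np.array([ey[1],-ey[0]])
for n in("top","side"):
    z=np.load(n+"1.npz");p,W=z["p"],z["W"];L=W[...,:2]@np.stack([ex,ey],1)*1000-[218,565.6]
    if n=="top":
        m=(L[...,0]>55)&(L[...,0]<125)&(abs(L[...,1])<170)&(W[...,2]>.285)
        for lo in range(-170,170,40):
            q=m&(L[...,1]>=lo)&(L[...,1]<lo+40)
            if q.sum(): print("arm over lid ey",lo,"zmin top surf",W[q][:,2].min().round(3),L[q][:,0].min().round(),L[q][:,0].max().round())
    h=cv2.cvtColor(p,cv2.COLOR_RGB2HSV)
    m=(W[...,2]>.13)&(W[...,2]<.24)&(abs(L[...,0]+22)<45)&(abs(L[...,1]+5)<50)
    o=m&(h[...,0]>8)&(h[...,0]<28)&(h[...,1]>90)
    k,l,st,_=cv2.connectedComponentsWithStats(o.astype(np.uint8))
    if k>1:
        o=l==1+np.argmax(st[1:,4]);P=np.c_[L[o],W[o][:,2]*1000]
        print(n,o.sum(),"pct1",np.percentile(P,1,0).round(1),"pct99",np.percentile(P,99,0).round(1))
        b=P[P[:,2]<np.percentile(P[:,2],1)+10]; f=b[b[:,0]<np.percentile(b[:,0],40)]
        k=np.polyfit(f[:,1],f[:,0],1);print("face angle deg",np.degrees(np.arctan(k[0])))
E
python3 - <<'E'
# arm geometry: rough elbow/wrist heights from the side camera, red pixels
import sys;sys.path.insert(0,".")
from h import *
import os;os.chdir(".")
z=np.load("side1.npz");p,W=z["p"],z["W"];h=cv2.cvtColor(p,cv2.COLOR_RGB2HSV)
m=((h[...,0]<8)|(h[...,0]>172))&(h[...,1]>110)&(W[...,0]<.75)&(W[...,2]>.15)&(abs(W[...,1])<.35)
P=W[m]
for x in np.arange(0,.75,.06):
    q=P[(P[:,0]>=x)&(P[:,0]<x+.06)]
    if len(q)>5: print(round(x,2),"z min/max",q[:,2].min().round(3),q[:,2].max().round(3),"y",q[:,1].min().round(3),q[:,1].max().round(3))
E
```

```text
top 219 pct1 [-48.6 -30.5 172.4] pct99 [-32.7  23.8 229.3]
face angle deg 0.061258919142715286
side 341 pct1 [-50.2 -30.4 170.6] pct99 [ -7.5  24.7 227.5]
face angle deg -0.0987266379619823
0.0 z min/max 0.15 0.378 y -0.086 0.33
0.06 z min/max 0.15 0.588 y -0.03 0.318
0.12 z min/max 0.255 0.628 y 0.136 0.306
0.18 z min/max 0.587 0.591 y 0.146 0.153
0.54 z min/max 0.416 0.556 y -0.013 0.069
0.6 z min/max 0.416 0.553 y 0.016 0.058
```

jog_arm --rows '[0,0,0,-0.1,-0.06,0,0,0,0,0,0,0,0.8,0,0,0,0,0,0,0.8,0,0,0,0,0,0,0.8,0,0,0,0,0,0,0.8,0,0,0,0,0,0,0.8,0,0,0,0,0,0,0.7,0,0,0,0,0,0,0,0,0,0,0,0,0,0,0]'

```text
time: 9.22
tool_pos: [0.5948, 0.0084, 0.0835]
tcp_rot: [3.141, 0.001, 1.925]
contact_force: [-0.8, -0.1, -5.0]
opening: 0.645
grasp_force: 65.6
```

```bash
python3 go.py 594.1 8.7 54.5 110.2
python3 - <<'E'
from h import *
for n in("top","side"):
    p,W=cloud(n);save(p,n+"2.png");np.savez(n+"2.npz",p=p,W=W)
im=cv2.imread("pics/top2.png")[100:300,240:440];i2=cv2.imread("pics/side2.png")[60:260,170:370]
cv2.imwrite("pics/c2.png",cv2.resize(np.hstack([im,i2]),None,fx=2,fy=2,interpolation=cv2.INTER_CUBIC))
a=np.radians(20.2);ey=np.array([np.cos(a),np.sin(a)]);ex=np.array([ey[1],-ey[0]])
for n in("top","side"):
    z=np.load(n+"2.npz");p,W=z["p"],z["W"];L=W[...,:2]@np.stack([ex,ey],1)*1000-[218,565.6]
    m=(W[...,2]>.085)&(W[...,2]<.115)&(abs(L[...,0]+22)<29)&(abs(L[...,1]+5)<35)
    P=np.c_[L[m],W[m][:,2]*1000]
    if len(P): print(n,len(P),P.min(0).round(1),P.max(0).round(1),np.median(P,0).round(1))
E
```

```text
t 9.22 p [594.8   8.4  83.5] rpy [179.9   0.  110.3] j [-0.21  0.11 -0.16  1.29  0.    1.01] F [-0.83 -0.08 -5.02] open 0.645 grip 65.6
rz 0.002 shift [ 0.02 -0.02  1.16]
top 127 [-46.  -27.   85.1] [-31.2  29.3 114. ] [-42.9  -1.1 108.4]
side 346 [-48.3 -39.8  85.4] [  2.   29.8 114.4] [-35.4  -4.3 107.9]
```

View pics/c2.png

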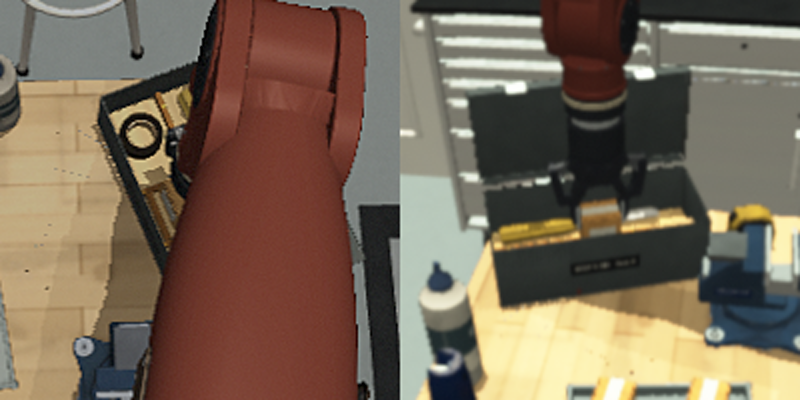

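The carton is hanging straight above the bay at about (600,215) in the side half, clear of the box walls and the lid. Now I lower it slowly.

jog_arm --rows '[0,0,0,0,0,0.3,0,0,0,0,0,0,0.3,0,0,0,0,0,0,0.2,0,0,0,0,0,0,0.15,0,0,0,0,0,0,0.1,0,0,0,0,0,0,0.05,0,0,0,0,0,0,0,0]'

```text
time: 10.2
tool_pos: [0.5943, 0.0085, 0.0554]
tcp_rot: [3.141, -0.0, 1.925]
contact_force: [1.4, 0.0, -6.1]
opening: 0.642
grasp_force: 65.8
```

jog_arm --rows '[0,0,0,0,0,0.05,0,0,0,0,0,0,0.05,0,0,0,0,0,0,0,0]'

```text
time: 10.58
tool_pos: [0.5945, 0.0085, 0.0548]
tcp_rot: [3.141, 0.001, 1.925]
contact_force: [-7.4, 1.7, 11.1]
opening: 0.642
grasp_force: 67.7
```

jog_arm --rows '[0,0,0,0,0,0,0.75,0,0,0,0,0,0,0.85,0,0,0,0,0,0,0.9,0,0,0,0,0,0,0.9]'

```text
time: 11.08
tool_pos: [0.5943, 0.0084, 0.0528]
tcp_rot: [3.141, -0.0, 1.925]
contact_force: [0.3, -0.4, -1.1]
opening: 0.897
grasp_force: 0.0
```

jog_arm --rows '[0,0,0,0,0,-0.5,0.9,0,0,0,0,0,-0.9,0.9,0,0,0,0,0,-0.9,0.9,0,0,0,0,0,-0.9,0.9,0,0,0,0,0,-0.9,0.9,0,0,0,0,0,-0.9,0.9,0,0,0,0,0,-0.9,0.5,0,0,0,0,0,-0.9,0,0,0,0,0,0,-0.9,0,0,0,0,0,0,-0.9,0,0,0,0,0,0,-0.9,0,0,0,0,0,0,-0.9,0]'

```text
time: 12.58
tool_pos: [0.5942, 0.0085, 0.3146]
tcp_rot: [3.141, 0.0, 1.925]
contact_force: [0.3, -0.6, 0.8]
opening: 0.0
grasp_force: 0.0
```

```bash
python3 - <<'E'
from h import *
for n in("top","side"):
    p,W=cloud(n);save(p,n+"3.png");np.savez(n+"3.npz",p=p,W=W)
im=cv2.imread("pics/top3.png")[100:300,240:440];i2=cv2.imread("pics/side3.png")[60:260,170:370]
cv2.imwrite("pics/c3.png",cv2.resize(np.hstack([im,i2]),None,fx=2,fy=2,interpolation=cv2.INTER_CUBIC))
a=np.radians(20.2);ey=np.array([np.cos(a),np.sin(a)]);ex=np.array([ey[1],-ey[0]])
for n in("top","side"):
    z=np.load(n+"3.npz");p,W=z["p"],z["W"];L=W[...,:2]@np.stack([ex,ey],1)*1000-[218,565.6]
    m=(W[...,2]>.072)&(W[...,2]<.092)&(abs(L[...,0]+22)<40)&(abs(L[...,1]+5)<40)
    P=np.c_[L[m],W[m][:,2]*1000]
    if len(P)>20:
        A=np.c_[P[:,:2],np.ones(len(P))];k=np.linalg.lstsq(A,P[:,2],rcond=None)[0]
        print(n,len(P),P.min(0).round(1),P.max(0).round(1),np.median(P,0).round(1),"slope",k[:2].round(3))
E
python3 go.py
```

```text
top 419 [-45.9 -32.5  72.1] [ 2.  24.2 87.8] [-23.2  -4.7  81.1] slope [0.009 0.009]
side 171 [-45.3 -32.4  72.1] [ 3.2 23.6 83.6] [-21.7  -3.6  80.2] slope [-0.017 -0.001]
t 12.68 p [595.1   8.3 316.3] rpy [1.798e+02 1.000e-01 1.103e+02] j [-0.21  0.12  0.27  1.72  0.    1.01] F [ 0.3  -0.45  0.17] open 0.001 grip 0.0
```

View pics/c3.png

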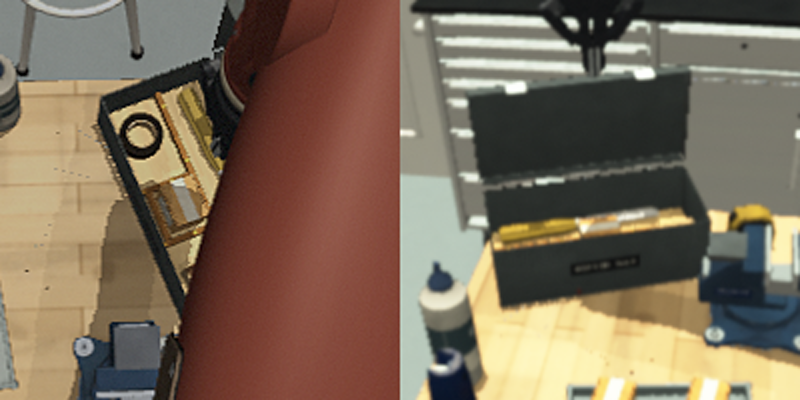

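The carton is seated flat: its top is at 81 mm and its centre at (-22, -4) mm in the box frame. The lid is still open. Next I go over the lid and down behind it.

jog_arm --rows '[0,0,0,-0.85,0.02,0,0,0,0,0,-0.85,0.02,0,0,0,0,0,-0.85,0.02,0,0,0,0,0,-0.85,0.02,0,0,0,0,0,-0.85,0.02,0,0,0,0,0,-0.85,0.02,0,0,0,0,0,-0.9,0.02,0,0,0,0,0,0,0,0.8,0,0,0,0,0,0,0.8,0,0,0,0,0,0,0.8,0,0,0,0,0,0,0.8,0,0,0,0,0,0,0,0]'

```text
time: 14.18
tool_pos: [0.6489, -0.1316, 0.2307]
tcp_rot: [-3.139, -0.002, 1.924]
contact_force: [0.3, 0.8, 0.4]
opening: -0.003
grasp_force: 0.0
```

jog_arm --rows '[0,0,0,0.3,0,0,0,0,0,0,0.4,0,0,0,0,0,0,0.4,0,0,0,0,0,0,0.4,0,0,0,0,0,0,0.4,0,0,0,0,0,0,0.4,0,0,0]'

```text
time: 14.92
tool_pos: [0.6293, -0.0763, 0.2327]
tcp_rot: [-3.142, -0.0, 1.925]
contact_force: [0.6, 0.3, -0.6]
opening: -0.004
grasp_force: 0.3
```

Now at about ex = 71 mm, with little resistance. I continue pushing.

jog_arm --rows '[0,0,0,0.4,0,0,0,0,0,0,0.4,0,0,0,0,0,0,0.4,0,0,0,0,0,0,0.4,0,0,0,0,0,0,0.4,0,0,0,0,0,0,0.4,0,0,0,0,0,0,0.4,0,0,0,0,0,0,0.2,0,0,0,0,0,0,0,0,0,0,0,0,0,0,0,0,0]'

```text
time: 16.18
tool_pos: [0.6037, -0.0069, 0.2328]
tcp_rot: [3.142, 0.0, 1.925]
contact_force: [-1.3, 0.2, -0.3]
opening: 0.001
grasp_force: 0.0
```

jog_arm --rows '[0,0,0,0,0,-0.8,0,0,0,0,0,0,-0.8,0,0,0,0,0.9,0,-0.2,0,0,0,0,0.9,0,0,0,0,0,0,0.9,0,0,0,0,0,0,0.9,0,0,0,0,0,0,0.9,0,0,0,0,0,0,0.9,0,0,0,0,0,0,0.9,0,0,0,0,0,0,0.9,0,0,0,0,0,0,0.9,0,0,0]'

```text
time: 17.55
tool_pos: [0.5328, 0.1846, 0.2778]
tcp_rot: [3.141, -0.0, 1.925]
contact_force: [0.1, 0.9, -0.3]
opening: -0.003
grasp_force: 0.0
```

```bash
python3 go.py
python3 - <<'E'
from meas import *
for n in("top","side"):
    p,W=cloud(n);save(p,n+"4.png")
    a=np.radians(20.2);ey=np.array([np.cos(a),np.sin(a)]);ex=np.array([ey[1],-ey[0]])
    L=W[...,:2]@np.stack([ex,ey],1)*1000-[218,565.6];Z=W[...,2]*1000
    for lo,hi in((-70,-50),(-50,-20),(40,70)):
        m=(L[...,0]>lo)&(L[...,0]<hi)&(abs(L[...,1])<150)&(Z<200)
        if m.sum(): print(n,"lid z at",lo,hi,np.median(Z[m]).round(1),m.sum())
    for o in cartons(W): print(n,*o)
    for nm,b in dict(glue=(.66,.73,.33,.4),spray=(.70,.79,.2,.28),tape=(.33,.42,-.115,-.05)).items():
        P=W[(W[...,0]>b[0])&(W[...,0]<b[1])&(W[...,1]>b[2])&(W[...,1]<b[3])&(W[...,2]>.03)&(W[...,2]<.2)]
        if len(P): print(nm,P.mean(0).round(3),P[:,2].max().round(3))
im=np.hstack([cv2.imread("pics/top4.png")[100:320,140:440],cv2.imread("pics/side4.png")[90:310,120:420]])
cv2.imwrite("pics/c4.png",cv2.resize(im,None,fx=1.33,fy=1.33))
E
```

```text
t 17.55 p [532.8 184.6 277.8] rpy [180.   -0.  110.3] j [0.1  0.01 0.08 1.65 0.   1.32] F [ 0.14  0.95 -0.35] open -0.003 grip 0.0
top lid z at -70 -50 127.2 502
top lid z at -50 -20 128.2 1066
top lid z at 40 70 127.8 1433
top [531.2 323.2  59.4] [532.7 322. ] [23.1 44.3] 89.9 1.6
top [513.  421.8  59.3] [513.5 422.3] [56.4 46.4] 85.8 88.3
glue [0.687 0.363 0.119] 0.165
tape [ 0.377 -0.079  0.058] 0.069
side lid z at -70 -50 126.4 507
side lid z at -50 -20 127.5 695
side lid z at 40 70 127.0 356
side [530.8 308.   59.8] [531.3 306.2] [59.5 46.9] 83.8 83.5
side [420.7 295.2  59.7] [420.5 292.9] [59.1 45.9] 83.2 85.7
side [513.2 423.9  59.3] [513.4 422.5] [60.2 46. ] 84.1 85.1
glue [0.689 0.382 0.106] 0.163
spray [0.734 0.26  0.119] 0.19
tape [ 0.378 -0.073  0.056] 0.066
```

View pics/c4.png

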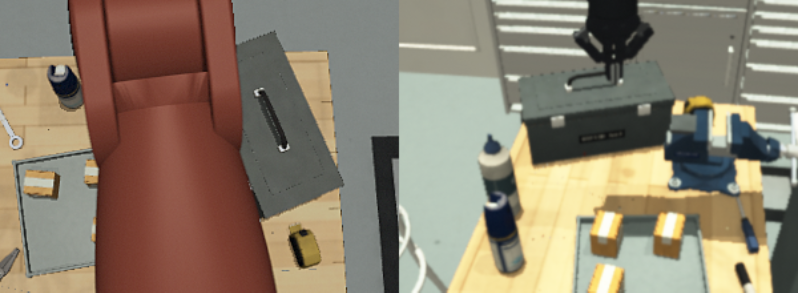

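The lid is shut: its top is level at about 127 mm (108 + 19). Three cartons stand in the tray, and the bottles and tape measure have not moved. The arm touches nothing, so I hand in.

```bash
python3 -c "
from bench import ticket
print(ticket.hand_in())"
```

```text
the job is handed in; nothing more can be done
None
```

I packed the full carton (about 0.57 kg, the first one I lifted) flat in the bay and shut the lid; the other three cartons, the glue bottle, spray can and tape measure were not moved, and I handed the job in at about 17.6 s (no verdict returned).

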